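# Slide the dish of shoots under the hood magnifier and open its lens cover

## Robot

A 6-joint arm with a two-finger parallel gripper is mounted at the origin on the work surface. World frame = base frame: x ahead of the robot, y to its left, z up, the work surface at z = 0. Lengths are in mm, angles in degrees, forces in N, time in s.
With the tool pointing down it reaches from about 300 to 950 mm from the base axis. Payload 3.1 kg.
Tool frame: the origin (TCP) lies at the very end of the fingers, on their centre line; the grasp point (between the pads) lies 19 mm behind it; z points along the fingers, y is the line along which they close (so a half turn about z gives the same grasp; the last joint's range is limited). The gripper opens to 85 mm and grips with 20 to 120 N. Pads are 22 mm wide; open, the fingers measure 114 mm over their backs; the gripper's body (76 mm by 85 mm) begins 54 mm behind the grasp point. The pads swing forward as they close: fully open they stand 13 mm farther back than shut.
Start: joints at [63.043, 17.653, 93.61, -0, 68.738, -3.994], TCP at [243.873, 575.464, 231.272] pointing down, gripper open.
Joint ranges: [-175.34, 175.34], [-45.06, 112.39], [2.9, 150.54], [-68.45, 248.45], [3.09, 151.38], [-168.51, 168.51]. Speed limits (degrees/s): [159.86, 159.86, 180, 180, 180, 180].

## Interface

Orientations are given as [roll, pitch, yaw] about the fixed x, y, z axes, in that order (R = Rz(yaw) Ry(pitch) Rx(roll)).
In Python, from rig import manip gives the robot as it stands.
- The arm moves only by the tool play_rows, never from a script. Its argument "targets" is text: rows parted by semicolons, each of 5 numbers parted by spaces: the opening, from 0 (shut) to 1 (fully open), then the shift along the tool's x, y, z in cm, then the turn about the tool's z in rad. In form: gripper tx ty tz yaw; .... A call has 1 to 8 rows; each row shifts and turns the commanded pose from where the row before left it, along the tool's axes as they then stand; what a row does not reach is not made up. A row lasts 1/10 s, in which the tool goes at most 50 mm and 8.59 degrees, less where a joint would pass 70% of its speed; a pose out of reach is approached as far as the arm can. A call is refused whole if a number of a shift passes 5 or a number of a turn 0.15, either way. A call with a gripper value outside its range is refused whole. The fingers move at their own pace and stop on an object; the grip force is fixed at half the most. Time passes only in rows, so rows that do not move let the fingers close. It gives the time, the measured TCP pose, the force, the opening and the grip force at its end, in the units of the state.
- manip.sense(): the state, without advancing time (a new reading comes with each control period).
- manip.capture(name): name is "scene" or "top" or "wrist"; returns (picture, depth): 480x640x3 uint8, red, green, blue; 480x640 float32, mm along the optical axis (not along the pixel's ray), 0 where there is no reading.
- manip.calibration(name): a dict with "fx", "fy", "cx", "cy" (pixels), "k1" (the pictures are not rectified: a ray, as slopes to the right and down, at radius r is drawn at 1 + k1 r^2 times it, then the intrinsics apply), "camera_from_world" (4x4, takes a point from world to camera coordinates). Camera axes: x right, y down, z forward; pixel columns grow to the right and rows downward; lengths in mm; the calibration is good to about 2 mm. A picture is of the moment at which its call begins: read the wrist's pose just before it. calibration takes no time and is no camera call; for the wrist camera it gives the pose at the moment of the call.
- manip.close_job(): hands the job in; it is judged then, once.
The state is a dict: "t": time; "joints": joint angles; "joint_vel": joint speeds; "effort": joint torques, N m; "tcp_pos": TCP position; "tool_rot": TCP orientation; "ft_force": force on the tool from outside, world axes, zero at the start; "wrist_torque": the same for the moment, N m; "finger_gap": finger opening in mm; "gripper_force": force on a finger pad.
Only numpy, scipy, OpenCV 4.12 (cv2) and the standard library are available. Lean on these libraries where they do the work, as an engineer would, in place of code of your own. Each camera call takes 0.05 s, during which the arm holds its last target. There are 200 camera calls.

## Task

Get the shoot cuttings ready for work under the magnifier lamp: slide the open steel dish along the deck, flat and never lifted, until it stands centred below the lens, and swing the lens cover up until it stands about upright, so that the cuttings can be seen through the lens. Leave the jars, bottles, Petri dishes and hand tools where they are.

Things in the scene. Friction and masses are not known exactly. Their poses are not given: they have to be found in the camera images.
- dish: open round steel dish with green cuttings, loose on the deck: 110 mm outside diameter, 30 mm high, nearly upright 3 mm wall, 0.18 to 0.35 kg. Origin: centre of its underside; z up. Pushed at its wall, 15 to 20 mm above the deck, it slides and stops when the push stops. It begins left or right of the magnifier, jar_a on the other side
- magnifier: magnifier lamp, fixed. Origin: deck point straight below the lens centre; x axis level from lens to the lamp's foot (away from the robot, within 17 degrees), z up. White ring head 140 mm across, underside 140 mm and top 168 mm above the deck: an upright gripper strikes it, so lean the tool 30 to 45 degrees back to push. Gooseneck (to 221 mm high) to a black foot, 156 mm across, 230 mm along x
- lens (a point): centre of the lens (104 mm visible glass), 154 mm above the deck, above the magnifier's origin
- lens_cover (a joint): hinge of the grey round lens cover (136 mm across, 5 mm thick) on top of the head, rad: 0 closed flat, grows as the tab is lifted, pi/2 upright, stop at 1.85 (16 degrees past upright). Stiff: it stays where it is left; about 1 N at the tab moves it. It begins 0 to 0.4 rad open
- cover_hinge (a point): middle of the hinge line, 70 mm along the magnifier's x axis from the lens centre and 172 mm above the deck; the hinge line is parallel to the magnifier's y axis
- cover_tab (a point): blue finger tab of the cover, on the robot's side of the head: 24 mm wide (along the magnifier's y), 8 mm thick, 38 mm beyond the cover's edge. The point: mid thickness, 159 mm from the hinge line, 21 mm beyond the edge, 173 mm above the deck when closed. Pinch its two side edges from above (fingers along the magnifier's y), tips at most 12 mm below the point; it moves in an arc about cover_hinge
- jar_a: bystander: glass culture jar with white lid, 76 mm across, 112 mm high; origin: centre of underside. Begins on the side of the magnifier where the dish is not
- jar_b: bystander: glass culture jar like jar_a, on the left far corner; origin: centre of underside
- jar_c: bystander: glass culture jar like jar_a, on the right far corner; origin: centre of underside
- spray_bottle: bystander: clear spray bottle with white trigger head, 60 mm across, 191 mm high, at a side; origin: centre of underside
- spirit_bottle: bystander: small glass bottle with glass stopper, 66 mm across, 108 mm high, at a side; origin: centre of underside
- petri_stack: bystander: stack of four closed Petri dishes, 90 mm across, 60 mm high, at the left; origin: centre of underside
- scalpel: bystander: scalpel 140 mm long, lying across the low white porcelain tool rest (85 x 150 mm, 26 mm high) at the right; origin: at its underside, mid length
- forceps: bystander: steel forceps 155 mm long, lying across the same tool rest; origin: at its underside, mid length
Mind the look-alikes: they are no part of the job. Leave any orange or pink look-alike of the dish alone.

How it is judged:
By the outcome, as a careful person would: the job done as asked, in the order asked, and still so for the second after the job is handed in, with the robot touching nothing.
It also fails if it takes over 59 s, if anything falls off the work surface, if the arm or the gripper's body presses on something with over 40 N, if the wrist force passes 120 N, or if a joint passes its speed limit or range.

## Working session

There is one attempt and no reset: what is moved stays moved. The work goes in short steps, Python scripts to look and compute and a tool call to move; the robot and the scene stay as the last step left them, time stands still between calls to the robot, and variables do not carry over. Pictures are saved under pics/ and viewed, at most 10 in all, crops included, and the job is handed in when it is done.

Besides the shell and the picture viewer there is one more tool, called after ">>>" by a JSON object that holds its "api" and its "payload", one argument or row to a line. play_rows: Moves the arm, as the interface text tells. Its arguments: {"type":"object","properties":{"targets":{"type":"string"}},"required":["targets"]}

```bash
ls; mkdir -p pics
cat > h.py <<'E'
import numpy as np, cv2
from rig import manip
def snap(n,f):
    c=manip.calibration(n); p,d=manip.capture(n); cv2.imwrite(f'pics/{f}.png',p[...,::-1]); np.savez(f'pics/{f}.npz',p=p,d=d,**c); return p,d,c
def load(f):
    z=np.load(f'pics/{f}.npz'); return z['p'],z['d'],z
def rays(c,uv):
    K=np.array([[c['fx'],0,c['cx']],[0,c['fy'],c['cy']],[0,0,1.]],float)
    D=np.array([float(c['k1']),0,0,0])
    q=cv2.undistortPoints(np.array(uv,float).reshape(-1,1,2),K,D).reshape(-1,2)
    T=np.array(c['camera_from_world']); R=T[:3,:3];o=-R.T@T[:3,3]
    return o,np.c_[q,np.ones(len(q))]@R
def onplane(c,uv,z):
    o,r=rays(c,uv); return o+r*((z-o[2])/r[:,2])[:,None]
def withdepth(c,uv,d):
    o,r=rays(c,uv); return o+r*np.array(d,float).reshape(-1,1)
E
python3 - <<'E'
from h import *
for n in('scene','top'):
    p,d,c=snap(n,n+'0'); print(c)
print(manip.sense())
E
```

```text
pics
{'fx': 444.52687887786726, 'fy': 444.52687887786726, 'cx': 319.26213969131146, 'cy': 238.88120044918833, 'k1': -0.03052747260072533, 'camera_from_world': array([[ 8.37178054e-01,  5.46741333e-01,  1.43812853e-02,
        -4.61504712e+02],
       [ 4.03376667e-01, -5.99471872e-01, -6.91318117e-01,
        -1.23956995e+02],
       [-3.69351012e-01,  5.84557431e-01, -7.22407392e-01,
         1.63570799e+03],
       [ 0.00000000e+00,  0.00000000e+00,  0.00000000e+00,
         1.00000000e+00]])}
{'fx': 433.49382600608044, 'fy': 433.49382600608044, 'cx': 319.3223686569721, 'cy': 233.11821965058846, 'k1': -0.08648252809932161, 'camera_from_world': array([[-1.69261002e-02, -9.99541178e-01,  2.51185375e-02,
        -2.68173749e+01],
       [-9.97294787e-01,  1.50801447e-02, -7.19423211e-02,
         5.25071281e+02],
       [ 7.15305212e-02, -2.62682894e-02, -9.97092454e-01,
         1.22394062e+03],
       [ 0.00000000e+00,  0.00000000e+00,  0.00000000e+00,
         1.00000000e+00]])}
{'t': 0.1, 'joints': array([ 6.30418271e+01,  1.77004676e+01,  9.36824918e+01, -7.43700024e-04,
        6.87400051e+01, -3.99475241e+00]), 'joint_vel': array([ 0.02569111, -0.07539273, -0.19568486, -0.04858848, -0.12383379,
        0.06901619]), 'effort': array([ 4.30726720e-05, -4.16406834e+01, -2.77644503e+01, -1.37672678e-04,
        3.99354292e-03, -3.65518508e-05]), 'tcp_pos': array([243.53386674, 574.77196592, 230.14939793]), 'tool_rot': array([-1.79877286e+02, -7.87550710e-03,  1.57036841e+02]), 'ft_force': array([-0.33381611,  0.00351051,  0.52527739]), 'wrist_torque': array([ 0.00354321,  0.01642803, -0.03878519]), 'gripper_force': 0.0, 'finger_gap': 85.62420735885635}
```

View pics/scene0.png

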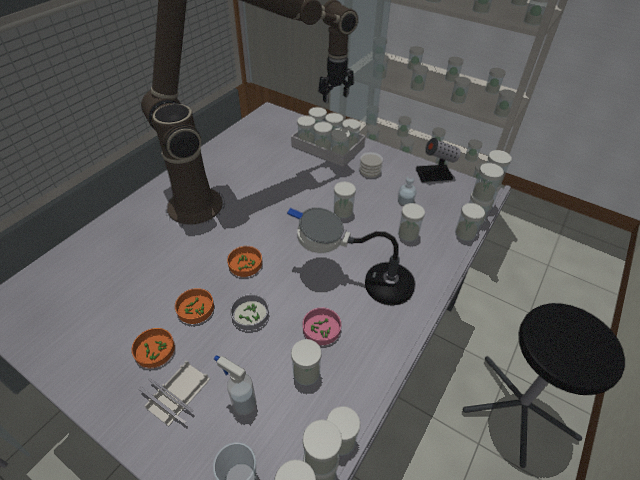

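View pics/top0.png

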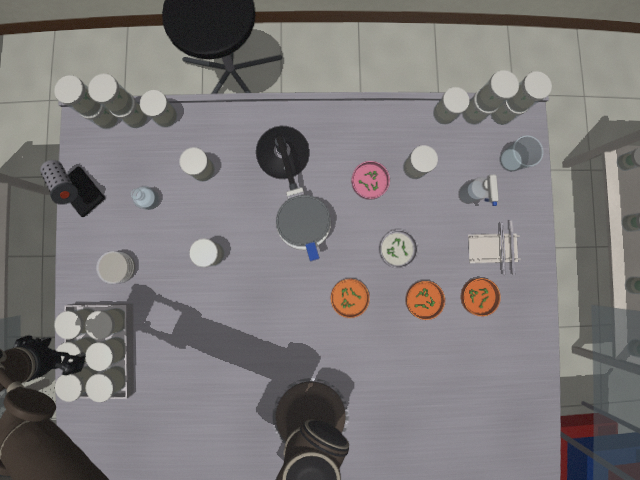

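The top view shows the steel dish at (398,248), the head with grey cover at (304,221), the blue tab at (313,251), the foot at (282,152) and jar_a at (206,252). The dish look-alikes are orange at (350,297), (424,298) and (480,296), and pink at (370,180). The only steel one is at (398,248), so that is the dish. I'll confirm it in a crop.

Run:
```python
from h import *
p,d,c=load('top0')
crop=p[130:320,230:440]; cv2.imwrite('pics/crop0.png',cv2.resize(crop,None,fx=2.8,fy=2.8,interpolation=cv2.INTER_CUBIC)[...,::-1])
v,u=np.mgrid[0:480,0:640]; uv=np.c_[u.ravel(),v.ravel()]
P=withdepth(c,uv,d.ravel()).reshape(480,640,3); 
hsv=cv2.cvtColor(p,cv2.COLOR_RGB2HSV)
def rep(n,m):
    q=P[m]; print(n,m.sum(),q.mean(0).round(1),np.median(q,0).round(1),q.min(0).round(),q.max(0).round())
roi=lambda a,b,e,f:(u>=a)&(u<b)&(v>=e)&(v<f)
# tab
m=roi(300,325,238,265)&(hsv[...,0]>100)&(hsv[...,0]<130)&(hsv[...,1]>120); rep('tab',m)
t=uv[m.ravel()]; print(cv2.minAreaRect(t.astype(np.int32)))
# cover/head by depth
m=roi(265,340,180,260)&(P[...,2]>130); rep('head',m)
ms=roi(265,340,180,245)&(P[...,2]>150)&(hsv[...,1]<110)
q=P[ms]; A=np.c_[q[:,:2],np.ones(len(q))]; co,_,_,_=np.linalg.lstsq(A,q[:,2],rcond=None); print('plane',co, np.degrees(np.arctan(np.hypot(*co[:2]))))
m=roi(375,422,225,272)&(P[...,2]>12); rep('dish',m)
cnt=max(cv2.findContours(m.astype(np.uint8),0,1)[0],key=len); (cx,cy),r=cv2.minEnclosingCircle(cnt); print(cx,cy,r,onplane(c,[[cx,cy],[cx+r,cy]],30))
m=roi(250,315,125,180)&(p.max(2)<50)&(P[...,2]>5)&(P[...,2]<60); rep('foot',m)
cnt=max(cv2.findContours(m.astype(np.uint8),0,1)[0],key=len); (cx,cy),r=cv2.minEnclosingCircle(cnt); print(cx,cy,r,onplane(c,[[cx,cy],[cx+r,cy]],20))
for n,(a,b,e,f),z in(('jar_a',(185,225,235,270),112),('spray',(460,505,170,210),190),('pink',(350,392,160,202),30),('or1',(328,372,275,320),30),('or2',(403,446,278,320),30)):
    rep(n,roi(a,b,e,f)&(P[...,2]>.6*z))
```

```text
tab 155 [467.6 -11.2 214.7] [467.7 -11.6 215.3] [446. -26. 204.] [487.   3. 222.]
((311.8490295410156, 250.97171020507812), (16.895347595214844, 9.065794944763184), 74.05460357666016)
head 2709 [542.3   9.4 199. ] [541.4   9.5 191.6] [436. -59. 147.] [ 652.   78. 1259.]
plane [-7.51457964e-01 -6.53922178e-02  6.10505537e+02] 37.027171169818914
dish 305 [ 475.9 -253.2   80.7] [ 475.2 -266.    27.2] [ 423. -315.   12.] [ 530.   -3. 1259.]
398.1490783691406 248.3876190185547 19.40637969970703 [[ 476.65962611 -259.485125     30.        ]
 [ 475.68880786 -315.71822176   30.        ]]
foot 1523 [765.2  67.4  27.6] [765.5  61.4  27.8] [688.  -6.  10.] [839. 142.  41.]
282.34661865234375 151.95399475097656 26.229150772094727 [[762.90785254  68.39921453  20.        ]
 [761.98020704  -7.91453241  20.        ]]
jar_a 653 [470.9 270.3 121.8] [470.3 273.3 111.3] [435.  -3.  69.] [ 507.  312. 1259.]
spray 583 [ 622.7 -463.9  177.3] [ 626.2 -470.4  174. ] [ 436. -489.  114.] [ 665.   -3. 1259.]
pink 210 [ 673.7 -183.8   63.5] [ 680.8 -188.7   29.7] [ 436. -240.   18.] [ 732.   -3. 1259.]
or1 203 [ 336.8 -122.    47. ] [ 332.5 -125.2   30. ] [ 285. -173.   18.] [ 436.   -3. 1259.]
or2 241 [ 329.9 -329.9   63.7] [ 329.2 -345.2   29.3] [ 274. -391.   18.] [ 436.   -3. 1259.]
```

View pics/crop0.png

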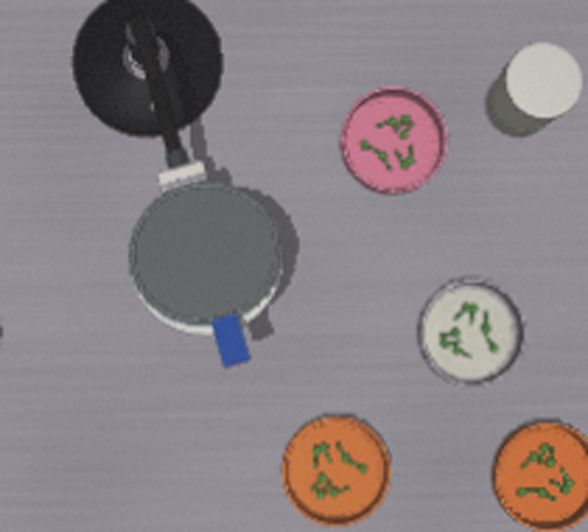

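The crop confirms it. The steel dish, with green cuttings and a white inside, sits at about (470,330) in the crop, which is (398,248) in the top view. It measures at (477,-259) on the deck, and the lens is at about (541,9).

These rows can't tilt the tool, so first I'll lift clear and see how the arm behaves near its reach limit.

>>> {"api": "play_rows", "payload": {
  "targets": "1 0 0 -5 -0.08; 1 0 0 -5 -0.08; 1 0 0 -5 0; 1 0 0 -5 0; 1 0 0 -5 0; 1 0 0 -5 0; 1 0 0 -5 0; 1 0 0 -5 0"
}}

```text
t: 0.9
tcp_pos: [243.6, 575.0, 632.9]
tool_rot: [-180.0, -0.0, 166.2]
ft_force: [1.0, 1.2, 0.7]
finger_gap: 85.1
gripper_force: 0.0
```

>>> {"api": "play_rows", "payload": {
  "targets": "1 0 0 -5 0; 1 0 0 -5 0; 1 0 0 -5 0; 1 0 0 -5 0; 1 0 0 -5 0; 1 0 0 -5 0; 1 0 0 -5 0; 1 0 0 -5 0"
}}

```text
t: 1.7
tcp_pos: [208.1, 490.4, 869.9]
tool_rot: [175.5, 0.7, 166.2]
ft_force: [0.6, -0.8, 0.8]
finger_gap: 85.7
gripper_force: 0.0
```

The tool tilts about 4.5° at the reach limit. I'll go back down and see whether the tilt stays.

>>> {"api": "play_rows", "payload": {
  "targets": "1 0 0 5 0; 1 0 0 5 0; 1 0 0 5 0; 1 0 0 5 0; 1 0 0 0 0"
}}

```text
t: 2.2
tcp_pos: [214.7, 505.6, 703.5]
tool_rot: [177.7, 0.2, 166.2]
ft_force: [1.6, 2.3, -4.0]
finger_gap: 85.7
gripper_force: 0.0
```

Run:
```python
from h import *
s=manip.sense(); print(s['joints'],s['tool_rot'],s['tcp_pos'])
```

```text
[ 62.21804328   7.01456977  53.42703449   0.45600039 117.3008927
 -13.76009272] [1.77712189e+02 1.51730809e-01 1.66192242e+02] [214.66047579 505.59108129 703.53909365]
```

The tilt stays in the commanded pose, so I can get a lean by reaching past the limit. The plan has three parts:
1. Push the dish sideways with the tool upright, to the robot's side of the lens.
2. Gain the lean towards +x and push the dish under the lens.
3. Lift the tab.

```bash
cat >> h.py <<'E'
from scipy.spatial.transform import Rotation as Ro
def to(*targets):
    s=manip.sense(); R=Ro.from_euler('xyz',s['tool_rot'],degrees=True).as_matrix(); p=s['tcp_pos']
    print('tcp',p.round(1),'rot',s['tool_rot'].round(2),'z',R[:,2].round(3),'y head',np.degrees(np.arctan2(R[1,1],R[0,1])).round(1),'F',s['ft_force'].round(1))
    for t in targets:
        v=R.T@(np.array(t,float)-p)/10; print(t,'cm tool',v.round(2),'rows',np.ceil(abs(np.linalg.norm(v))/5)); p=np.array(t,float)
E
python3 - <<'E'
from h import *
to((486,-355,400))
p,d,c=load('top0')
u,v=np.meshgrid(range(462,500),range(225,275)); P=withdepth(c,np.c_[u.ravel(),v.ravel()],d[225:275,462:500].ravel()); m=(P[:,2]>15)&(P[:,2]<60); print(P[m].min(0),P[m].max(0))
E
```

```text
tcp [214.7 505.6 703.5] rot [1.7771e+02 1.5000e-01 1.6619e+02] z [ 0.012  0.038 -0.999] y head 76.2 F [ 1.6  2.3 -4. ]
(486, -355, 400) cm tool [-46.81 -78.25  27.38] rows 20.0
[ 438.81300706 -562.09120919   15.53285804] [ 508.60987913 -475.1140865    30.06966427]
```

>>> {"api": "play_rows", "payload": {
  "targets": "0.5 -2.34 -3.91 1.37 0; 0.5 -2.34 -3.91 1.37 0; 0.5 -2.34 -3.91 1.37 0; 0.5 -2.34 -3.91 1.37 0; 0.5 -2.34 -3.91 1.37 0; 0.5 -2.34 -3.91 1.37 0; 0.5 -2.34 -3.91 1.37 0; 0.5 -2.34 -3.91 1.37 0"
}}

```text
t: 3.0
tcp_pos: [328.6, 166.6, 599.1]
tool_rot: [175.1, 1.3, 166.2]
ft_force: [1.0, 1.1, 1.0]
finger_gap: 42.6
gripper_force: 0.0
```

>>> {"api": "play_rows", "payload": {
  "targets": "0.5 -2.34 -3.91 1.37 0; 0.5 -2.34 -3.91 1.37 0; 0.5 -2.34 -3.91 1.37 0; 0.5 -2.34 -3.91 1.37 0; 0.5 -2.34 -3.91 1.37 0; 0.5 -2.34 -3.91 1.37 0; 0.5 -2.34 -3.91 1.37 0; 0.5 -2.34 -3.91 1.37 0"
}}

```text
t: 3.8
tcp_pos: [441.3, -176.2, 467.2]
tool_rot: [175.6, 1.3, 166.1]
ft_force: [0.4, 0.5, 0.6]
finger_gap: 42.7
gripper_force: 0.0
```

>>> {"api": "play_rows", "payload": {
  "targets": "0.5 -2.34 -3.91 1.37 0; 0.5 -2.34 -3.91 1.37 0; 0.5 -2.34 -3.91 1.37 0; 0.5 -2.34 -3.91 1.37 0; 0.5 0 0 0 -0.11; 0.5 0 0 0 -0.11; 0.5 0 0 0 -0.11; 0.5 0 0 0 0"
}}

```text
t: 4.6
tcp_pos: [496.3, -345.1, 400.3]
tool_rot: [176.3, 2.5, -175.0]
ft_force: [0.1, 1.1, 1.0]
finger_gap: 42.8
gripper_force: 0.0
```

Run:
```python
from h import *
p,d,c=snap('top','top1'); p,d,c=snap('wrist','wr1')
to((486,-355,150),(486,-355,12))
s=manip.sense(); print(s['finger_gap'],s['joints'])
```

```text
tcp [ 495.2 -343.9  398.8] rot [ 176.19    2.39 -175.09] z [ 0.036  0.07  -0.997] y head 95.1 F [0.1 0.2 0.8]
(486, -355, 150) cm tool [ 2.05 -2.68 24.7 ] rows 5.0
(486, -355, 12) cm tool [ 0.58 -0.92 13.76] rows 3.0
42.56886191592607 [ -41.21491301    9.872124     84.21132836    4.36885908   87.02027712
 -136.47392012]
```

>>> {"api": "play_rows", "payload": {
  "targets": "0.5 0.4 -0.54 4.9 0; 0.5 0.4 -0.54 4.9 0; 0.5 0.4 -0.54 4.9 0; 0.5 0.4 -0.54 4.9 0; 0.5 0.4 -0.54 4.9 0; 0.5 0.2 -0.3 4.5 0; 0.5 0.2 -0.3 4.5 0; 0.5 0.2 -0.3 4.5 0"
}}

```text
t: 5.5
tcp_pos: [484.3, -353.6, 12.6]
tool_rot: [176.1, 2.3, -175.1]
ft_force: [0.1, 0.1, 0.3]
finger_gap: 42.6
gripper_force: 0.0
```

Run:
```python
from h import *
to((486,-355,13),(486-23,-355+244,13))
p,d,c=snap('wrist','wr2')
```

```text
tcp [ 484.3 -353.6   12.6] rot [ 176.11    2.31 -175.07] z [ 0.034  0.071 -0.997] y head 95.1 F [0.1 0.1 0.3]
(486, -355, 13) cm tool [-0.16 -0.15 -0.04] rows 1.0
(463, -111, 13) cm tool [ 0.19 24.45  1.66] rows 5.0
```

View pics/wr2.png

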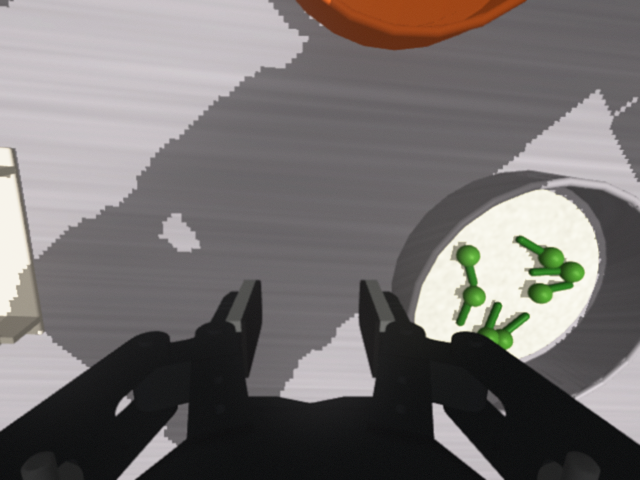

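The right fingertip stands just beside the dish wall at about (395,300). Now I'll push.

>>> {"api": "play_rows", "payload": {
  "targets": "0.5 0 0.8 0.05 0; 0.5 0 1.3 0.09 0; 0.5 0 1.3 0.09 0; 0.5 0 1.3 0.09 0; 0.5 0 1.3 0.09 0; 0.5 0 1.3 0.09 0; 0.5 0 1.3 0.09 0; 0.5 0 1.0 0.07 0"
}}

```text
t: 6.35
tcp_pos: [476.4, -257.2, 16.0]
tool_rot: [176.3, 2.5, -174.9]
ft_force: [0.4, -6.3, 6.1]
finger_gap: 42.7
gripper_force: 3.5
```

```bash
cat >> h.py <<'E'
def dish(f,n='top'):
    p,d,c=snap(n,f); v,u=np.mgrid[0:480,0:640]
    P=withdepth(c,np.c_[u.ravel(),v.ravel()],d.ravel()).reshape(480,640,3)
    h=cv2.cvtColor(p,cv2.COLOR_RGB2HSV)
    m=(h[...,1]<60)&(h[...,2]>140)&(P[...,2]<12)&(P[...,2]>-6)&(P[...,0]>360)&(P[...,0]<620)&(P[...,1]>-330)&(P[...,1]<60)
    m=cv2.morphologyEx(m.astype(np.uint8),cv2.MORPH_OPEN,np.ones((3,3)))
    for k in cv2.findContours(m,0,1)[0]:
        if cv2.contourArea(k)>150:
            (a,b),r=cv2.minEnclosingCircle(k); print('dish cand',a,b,r,onplane(c,[[a,b]],4).round(1))
    m=(h[...,0]>35)&(h[...,0]<80)&(h[...,1]>110)&(P[...,2]<40)&(P[...,0]>360)&(P[...,0]<620)&(P[...,1]>-330)&(P[...,1]<80)
    print('green',m.sum(),P[m].mean(0).round(1) if m.any() else '')
    return P
E
python3 - <<'E'
from h import *
dish('top2'); to((463,-111,13))
E
```

```text
dish cand 352.5 246.0 78.07858276367188 [[ 486.7 -131.4    4. ]]
green 19 [ 473.1 -164.5   15.2]
tcp [ 475.4 -255.1   15.5] rot [ 176.11    2.39 -174.93] z [ 0.035  0.071 -0.997] y head 95.2 F [ 0.4 -1.3  4.1]
(463, -111, 13) cm tool [-0.03 14.41  1.23] rows 3.0
```

>>> {"api": "play_rows", "payload": {
  "targets": "0.5 0 1.0 0.09 0; 0.5 0 1.4 0.12 0; 0.5 0 1.4 0.12 0; 0.5 0 1.4 0.12 0; 0.5 0 1.4 0.12 0; 0.5 0 1.4 0.12 0; 0.5 0 1.4 0.12 0; 0.5 0 1.2 0.1 0"
}}

```text
t: 7.2
tcp_pos: [468.8, -152.1, 14.8]
tool_rot: [176.3, 2.7, -174.9]
ft_force: [1.7, -8.1, 12.1]
finger_gap: 42.6
gripper_force: 5.6
```

>>> {"api": "play_rows", "payload": {
  "targets": "0.5 0 1.2 0.1 0; 0.5 0 1.2 0.1 0; 0.5 0 0.8 0.06 0; 0.5 0 0.5 0.05 0; 0.5 0 0 0 0"
}}

```text
t: 7.7
tcp_pos: [459.4, -111.2, 10.2]
tool_rot: [175.8, 2.0, -174.9]
ft_force: [-0.3, -0.5, 0.9]
finger_gap: 42.5
gripper_force: 0.0
```

Run:
```python
from h import *
p,d,c=load('top0'); u,v=np.meshgrid(range(375,422),range(225,272)); h=cv2.cvtColor(p,cv2.COLOR_RGB2HSV)[225:272,375:422]
P=withdepth(c,np.c_[u.ravel(),v.ravel()],d[225:272,375:422].ravel()).reshape(47,47,3); m=(h[...,0]>35)&(h[...,0]<80)&(h[...,1]>110)&(P[...,2]<40); print('init green',m.sum(),P[m].mean(0))
dish('top3'); to((463,-111,13))
z=snap('wrist','wr3')
```

```text
init green 17 [ 480.39866224 -259.23814137   14.92658951]
dish cand 316.26470947265625 261.73529052734375 17.27023696899414 [[442.9 -25.4   4. ]]
dish cand 294.5 268.0 23.243377685546875 [[425.9  37.7   4. ]]
dish cand 375.0 239.5 59.222137451171875 [[ 504.6 -197.6    4. ]]
green 18 [435.5 -23.   14.7]
tcp [ 459.5 -111.6   10.1] rot [ 175.83    2.   -174.93] z [ 0.028  0.076 -0.997] y head 95.2 F [ 0.4 -0.5  0.1]
(463, -111, 13) cm tool [-0.36  0.05 -0.27] rows 1.0
```

View pics/wr3.png

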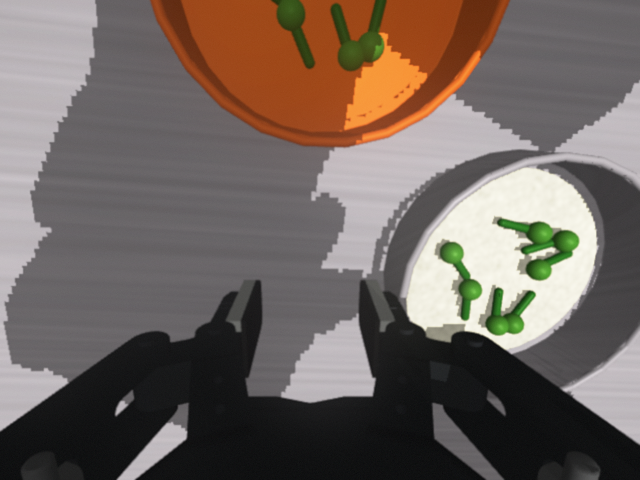

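Run:
```python
from h import *
p,d,c=load('wr3'); h=cv2.cvtColor(p,cv2.COLOR_RGB2HSV)
m=((h[...,1]<45)&(h[...,2]>185)).astype(np.uint8); m[:150]=0; m[:,:405]=0; m[340:]=0
m=cv2.morphologyEx(m,cv2.MORPH_OPEN,np.ones((3,3)))
k=max(cv2.findContours(m,0,1)[0],key=cv2.contourArea); P=onplane(c,k.reshape(-1,2),3)[:,:2].astype(np.float32)
print('floor circle',cv2.minEnclosingCircle(P),cv2.contourArea(k)); 
# rim: leftmost etc by depth z 
v,u=np.mgrid[0:480,0:640]; Q=withdepth(c,np.c_[u.ravel(),v.ravel()],d.ravel()); mm=(Q[:,2]>26)&(Q[:,2]<33)&(u.ravel()>380)&(v.ravel()>150)&(v.ravel()<400)
q=Q[mm]; print(len(q)); A=np.c_[2*q[:,:2],np.ones(len(q))]; s=np.linalg.lstsq(A,(q[:,:2]**2).sum(1),rcond=None)[0]; print('rim fit',s[:2],np.sqrt(s[2]+s[0]**2+s[1]**2))
# cover
p,d,c=load('top0'); h=cv2.cvtColor(p,cv2.COLOR_RGB2HSV)
v,u=np.mgrid[0:480,0:640]; Q=withdepth(c,np.c_[u.ravel(),v.ravel()],d.ravel()).reshape(480,640,3)
m=((u>270)&(u<338)&(v>188)&(v<250)&(Q[...,2]>150)&(Q[...,2]<230)&(h[...,2]<125)&(h[...,1]<90)).astype(np.uint8)
m=cv2.morphologyEx(m,cv2.MORPH_OPEN,np.ones((3,3))); k=max(cv2.findContours(m,0,1)[0],key=cv2.contourArea)
mk=cv2.drawContours(m*0,[k],-1,1,-1); mk2=cv2.erode(mk,np.ones((5,5)))>0; q=Q[mk2]
co=np.median([0]); A=np.c_[q[:,:2],np.ones(len(q))]; co=np.linalg.lstsq(A,q[:,2],rcond=None)[0]; print('plane',co, np.degrees(np.arctan(np.hypot(*co[:2]))),np.degrees(np.arctan2(-co[1],-co[0])),mk.sum())
n=np.r_[-co[:2],1]; o,r=rays(c,k.reshape(-1,2)); t=(co[2]+co[:2]@o[:2]-o[2])/(r[:,2]-r[:,:2]@co[:2]); C=o+r*t[:,None]
# in-plane circle
n/=np.linalg.norm(n); e1=np.cross(n,[0,1,0]);e1/=np.linalg.norm(e1);e2=np.cross(n,e1);c0=C.mean(0)
(ab),rad=cv2.minEnclosingCircle(np.c_[(C-c0)@e1,(C-c0)@e2].astype(np.float32)); print('cover centre',c0+ab[0]*e1+ab[1]*e2,rad)
m=((u>265)&(u<342)&(v>170)&(v<262)&(h[...,2]>150)&(h[...,1]<40)&(Q[...,2]>100)); print('white head',Q[m].mean(0),Q[m].min(0),Q[m].max(0))
```

```text
floor circle ((428.72650146484375, -16.02669906616211), 62.348941802978516) 25738.0
6124
rim fit [441.95467403 -25.11134797] 53.08952168308389
plane [-7.00935861e-01 -1.22363635e-01  5.79347739e+02] 35.43323268476008 9.902438724675243 2168
cover centre [548.34830937  14.11020627 193.26416846] 82.76097869873047
white head [544.35924437  20.41011437 171.41776062] [474.28456056 -50.74543657 160.98981198] [630.77277033  73.06904875 210.40824487]
```

The dish stands at about (442,-25), with a rim fit radius of 53 mm, on the robot's side of the lens. Next I back off, rise and go to gain the lean.

>>> {"api": "play_rows", "payload": {
  "targets": "0.5 0 -3 0 0; 0.5 0 -3 -2 0; 0.5 0 0 -5 -0.1; 0.5 0 0 -5 -0.1; 0.5 0 0 -5 0; 0.5 0 0 -5 0; 0.5 0 0 -5 0; 0.5 0 0 -5 0"
}}

```text
t: 8.6
tcp_pos: [455.5, -195.9, 326.9]
tool_rot: [176.4, 2.9, -163.6]
ft_force: [1.2, -0.4, 0.4]
finger_gap: 42.7
gripper_force: 0.0
```

Run:
```python
from h import *
to((470,-170,440),(780,230,460))
```

```text
tcp [ 455.5 -195.9  326.9] rot [ 176.36    2.86 -163.56] z [ 0.03   0.075 -0.997] y head 106.6 F [ 1.2 -0.4  0.4]
(470, -170, 440) cm tool [ -2.69   2.78 -11.03] rows 3.0
(780, 230, 460) cm tool [-41.1   29.53   1.93] rows 11.0
```

>>> {"api": "play_rows", "payload": {
  "targets": "0.5 -0.9 0.9 -4.5 0; 0.5 -0.9 0.9 -4.5 0; 0.5 -3.8 2.7 0.2 0; 0.5 -3.8 2.7 0.2 0; 0.5 -3.8 2.7 0.2 0; 0.5 -3.8 2.7 0.2 0; 0.5 -3.8 2.7 0.2 0; 0.5 -3.8 2.7 0.2 0"
}}

```text
t: 9.4
tcp_pos: [638.7, 41.4, 425.9]
tool_rot: [176.4, 2.8, -163.5]
ft_force: [0.1, -1.4, 0.6]
finger_gap: 42.8
gripper_force: 0.0
```

>>> {"api": "play_rows", "payload": {
  "targets": "0.5 -3.8 2.7 0.2 0; 0.5 -3.8 2.7 0.2 0; 0.5 -3.8 2.7 0.2 0; 0.5 -3.8 2.7 0.2 0; 0.5 -3.8 2.7 0.2 0; 0.5 -5 0 0 0; 0.5 -5 0 0 0; 0.5 -5 0 0 0"
}}

```text
t: 10.2
tcp_pos: [884.3, 254.1, 437.6]
tool_rot: [176.4, 3.3, -163.5]
ft_force: [0.6, -0.5, 1.4]
finger_gap: 42.9
gripper_force: 0.0
```

>>> {"api": "play_rows", "payload": {
  "targets": "0.5 -5 0 0 0; 0.5 -5 0 0 0; 0.5 -5 0 0 0; 0.5 -5 0 0 0; 0.5 -5 0 0 0; 0.5 -5 0 0 0; 0.5 -5 0 0 0; 0.5 -5 0 0 0"
}}

```text
t: 11.0
tcp_pos: [992.3, 289.8, 381.4]
tool_rot: [176.2, 17.5, -164.5]
ft_force: [0.0, -0.1, 0.1]
finger_gap: 42.7
gripper_force: 0.0
```

Run:
```python
from h import *
to((600,100,400)); print(manip.sense()['joints'])
```

```text
tcp [992.3 289.8 381.4] rot [ 176.25   17.45 -164.51] z [ 0.271  0.143 -0.952] y head 106.6 F [ 0.  -0.1  0.1]
(600, 100, 400) cm tool [ 40.34  -6.84 -15.11] rows 9.0
[ 12.43814113  64.85228955   3.04687797   4.67843625  94.8480726
 -92.52354567]
```

The lean works: it is now about 18°. I'll continue.

>>> {"api": "play_rows", "payload": {
  "targets": "0.5 -4.8 0 -1 0; 0.5 -4.8 0 -1 0; 0.5 -4.8 0 -1 0; 0.5 -4.8 0 -1 0; 0.5 -4.8 0 -1 0; 0.5 -4.8 0 -1 0; 0.5 -4.8 0 -1 0; 0.5 -4.8 0 -1 0"
}}

```text
t: 11.8
tcp_pos: [1033.0, 295.9, 493.0]
tool_rot: [175.8, 32.3, -165.6]
ft_force: [0.1, -0.2, -0.0]
finger_gap: 42.9
gripper_force: 0.0
```

Run:
```python
from h import *
to((350,-30,300)); print(manip.sense()['joints'])
```

```text
tcp [1033.   295.9  493. ] rot [ 175.82   32.35 -165.6 ] z [ 0.499  0.203 -0.843] y head 106.6 F [ 0.1 -0.2 -0. ]
(350, -30, 300) cm tool [ 73.06 -12.83 -24.42] rows 16.0
[ 12.06125726  60.11696834   2.9568291    5.44703261  84.76910057
 -92.48298796]
```

Run:
```python
from h import *
to((380,-45,340))
```

```text
tcp [1033.   295.9  493. ] rot [ 175.82   32.35 -165.6 ] z [ 0.499  0.203 -0.843] y head 106.6 F [ 0.1 -0.2 -0. ]
(380, -45, 340) cm tool [ 68.78 -14.88 -26.6 ] rows 16.0
```

>>> {"api": "play_rows", "payload": {
  "targets": "0.5 4.3 -0.93 -1.66 0; 0.5 4.3 -0.93 -1.66 0; 0.5 4.3 -0.93 -1.66 0; 0.5 4.3 -0.93 -1.66 0; 0.5 4.3 -0.93 -1.66 0; 0.5 4.3 -0.93 -1.66 0; 0.5 4.3 -0.93 -1.66 0; 0.5 4.3 -0.93 -1.66 0"
}}

```text
t: 12.6
tcp_pos: [757.9, 148.9, 432.4]
tool_rot: [175.8, 32.3, -165.5]
ft_force: [0.6, -0.8, 0.4]
finger_gap: 42.6
gripper_force: 0.0
```

>>> {"api": "play_rows", "payload": {
  "targets": "0.5 4.3 -0.93 -1.66 0; 0.5 4.3 -0.93 -1.66 0; 0.5 4.3 -0.93 -1.66 0; 0.5 4.3 -0.93 -1.66 0; 0.5 4.3 -0.93 -1.66 0; 0.5 4.3 -0.93 -1.66 0; 0.5 4.3 -0.93 -1.66 0; 0.5 4.3 -0.93 -1.66 0"
}}

```text
t: 13.4
tcp_pos: [432.0, -21.5, 356.2]
tool_rot: [176.0, 32.3, -165.3]
ft_force: [-0.6, -1.7, 2.1]
finger_gap: 43.0
gripper_force: 0.0
```

Run:
```python
from h import *
to((380,-45,340)); print(manip.sense()['joints'])
snap('wrist','wr4')
```

```text
tcp [432.  -21.5 356.2] rot [ 176.     32.33 -165.35] z [ 0.499  0.203 -0.843] y head 106.8 F [-0.6 -1.7  2.1]
(380, -45, 340) cm tool [ 5.62 -0.84 -1.7 ] rows 2.0
[ -26.10986896  -28.76881916  127.17599459   27.18067218   61.45081823
 -140.82259775]
```

View pics/wr4.png

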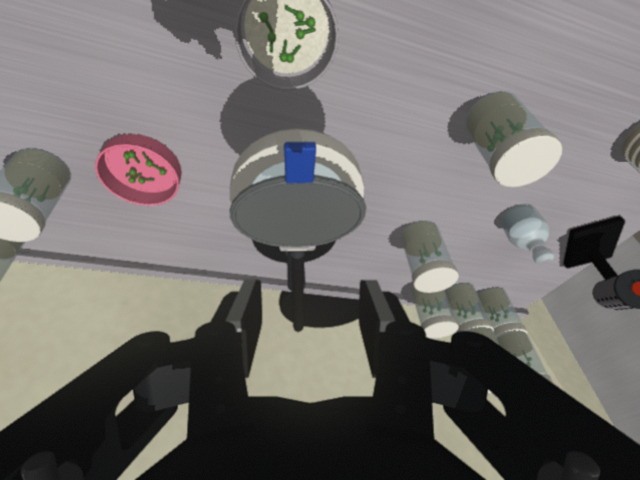

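The wrist view, seen upside down, shows the cover ellipse at (298,210), the tab at (300,162), the ring around it and the dish at (290,40).

Run:
```python
from h import *
p,d,c=load('wr4'); h=cv2.cvtColor(p,cv2.COLOR_RGB2HSV)
v,u=np.mgrid[0:480,0:640]; Q=withdepth(c,np.c_[u.ravel(),v.ravel()],d.ravel()).reshape(480,640,3)
tab=(h[...,0]>105)&(h[...,0]<130)&(h[...,1]>130)&(v<200)&(v>130)&(u>270)&(u<330); tab=cv2.erode(tab.astype(np.uint8),np.ones((2,2)))>0
t=Q[tab]; print('tab',tab.sum(),np.median(t,0),t.min(0),t.max(0))
roi=(u>225)&(u<372)&(v>125)&(v<250)&~cv2.dilate(tab.astype(np.uint8),np.ones((5,5))).astype(bool)
cov=roi&(abs(h[...,2].astype(int)-95)<30)&(Q[...,2]>165)&(v>175); cov=cv2.morphologyEx(cov.astype(np.uint8),cv2.MORPH_OPEN,np.ones((5,5))); n,l,s,ce=cv2.connectedComponentsWithStats(cov); i=1+np.argmax(s[1:,4]); cov=(l==i)
q=Q[cv2.erode(cov.astype(np.uint8),np.ones((5,5)))>0]; m0=q.mean(0); U,S,V=np.linalg.svd(q-m0,full_matrices=False); n=V[2]*np.sign(V[2,2]); print('cover n',n,'tilt',np.degrees(np.arccos(n[2])),'head',np.degrees(np.arctan2(n[1],n[0])),'rms',S[2]/np.sqrt(len(q)),q.min(0),q.max(0))
def fit(f,z0):
    A=np.c_[2*f,np.ones(len(f))]; s=np.linalg.lstsq(A,(f**2).sum(1),rcond=None)[0]; return s[:2],np.sqrt(s[2]+s@np.r_[s[:2],0])
k=max(cv2.findContours(cov.astype(np.uint8),0,1)[0],key=cv2.contourArea).reshape(-1,2)
o,r=rays(c,k); C=o+r*(((m0-o)@n)/(r@n))[:,None]; e1=np.cross(n,[0,1,0]);e1/=np.linalg.norm(e1);e2=np.cross(n,e1)
f,rad=fit(np.c_[(C-m0)@e1,(C-m0)@e2],0); print('cover centre',m0+f[0]*e1+f[1]*e2,rad)
w=roi&(Q[...,2]>100); 
k=max(cv2.findContours(w.astype(np.uint8),0,1)[0],key=cv2.contourArea).reshape(-1,2); kk=k[k[:,1]<165]; print('ring upper(near robot) rows',kk[:,1].min(), onplane(c,kk[[kk[:,1].argmin()]],140)); P=onplane(c,kk,140)[:,:2]; print('ring bottom-edge fit',fit(P,0))
dm=(Q[...,2]>25)&(Q[...,2]<34)&(u>225)&(u<345)&(v<95); print('dish rim',dm.sum(),fit(Q[dm][:,:2],0))
cx=Q[roi&(Q[...,2]>100)]; print('head ext',np.percentile(cx,[1,99],axis=0))
```

```text
tab 1081 [460.92251333 -11.26836577 217.44921216] [303.27587603 -64.91070885 206.95865026] [488.76837643   5.86370612 439.84499478]
cover n [0.43732458 0.07464976 0.8962001 ] tilt 26.337002423012205 head 9.686824150443107 rms 11.530412996642982 [303.27587603 -64.91070885 167.40096205] [604.7002384   72.85764655 439.84499478]
cover centre [557.25710387  10.46637144 184.74838957] 98.80415592562218
ring upper(near robot) rows 128 [[479.43132538 -10.04402566 140.        ]]
ring bottom-edge fit (array([547.05888966,  11.69184748]), np.float64(70.50128030739741))
dish rim 983 (array([440.99658234, -23.94438342]), np.float64(53.297153998873874))
head ext [[472.39147209 -58.35174388 147.9538272 ]
 [605.74806239  71.82018414 210.23835229]]
```

Run:
```python
from h import *
to((378,-43.5,150),(376.5,-44,40))
```

```text
tcp [426.7 -24.  352.2] rot [ 175.96   31.88 -165.58] z [ 0.493  0.199 -0.847] y head 106.6 F [-1.7  1.2 -2.8]
(378, -43.5, 150) cm tool [15.09 -1.69 14.34] rows 5.0
(376.5, -44, 40) cm tool [ 5.94 -0.66  9.23] rows 3.0
```

>>> {"api": "play_rows", "payload": {
  "targets": "0.15 3 -0.34 2.87 0; 0.15 3 -0.34 2.87 0; 0.15 3 -0.34 2.87 0; 0.15 3 -0.34 2.87 0; 0.15 3 -0.34 2.87 0; 0.15 0 0 0 0"
}}

```text
t: 14.05
tcp_pos: [382.8, -35.2, 151.5]
tool_rot: [175.4, 31.5, -166.0]
ft_force: [-1.1, 0.1, -1.4]
finger_gap: 12.9
gripper_force: 0.0
```

Run:
```python
from h import *
to((376.5,-44,60),(376.5,-44,10)); print(manip.sense()['joints'])
```

```text
tcp [382.8 -35.2 151.5] rot [ 175.36   31.49 -165.99] z [ 0.486  0.205 -0.85 ] y head 106.4 F [-1.1  0.1 -1.4]
(376.5, -44, 60) cm tool [ 5.48 -1.3   7.29] rows 2.0
(376.5, -44, 10) cm tool [ 2.61 -0.34  4.25] rows 1.0
[ -33.66192268  -17.80909353  145.67632125   41.74067273   41.2970246
 -168.40416404]
```

Joint 6 is at its limit, so I'll turn the tool half a turn about its axis. The grasp is the same that way.

>>> {"api": "play_rows", "payload": {
  "targets": "0.15 -1 0 0 0.15; 0.15 -1 0 0 0.15; 0.15 0 0 0 0.15; 0.15 0 0 0 0.15; 0.15 0 0 0 0.15; 0.15 0 0 0 0.15; 0.15 0 0 0 0.15; 0.15 0 0 0 0.15"
}}

```text
t: 14.85
tcp_pos: [406.4, -35.7, 170.0]
tool_rot: [148.5, 8.0, 124.4]
ft_force: [0.2, -0.1, 0.4]
finger_gap: 12.9
gripper_force: 0.0
```

>>> {"api": "play_rows", "payload": {
  "targets": "0.15 0 0 0 0.15; 0.15 0 0 0 0.15; 0.15 0 0 0 0.15; 0.15 0 0 0 0.15; 0.15 0 0 0 0.15; 0.15 0 0 0 0.15; 0.15 0 0 0 0.15; 0.15 0 0 0 0.15"
}}

```text
t: 15.65
tcp_pos: [406.4, -35.7, 170.0]
tool_rot: [159.4, -25.6, 62.7]
ft_force: [0.0, -0.4, 0.5]
finger_gap: 12.8
gripper_force: 0.0
```

>>> {"api": "play_rows", "payload": {
  "targets": "0.15 0 0 0 0.15; 0.15 0 0 0 0.15; 0.15 0 0 0 0.15; 0.15 0 0 0 0.15; 0.15 0 0 0 0.1; 0.15 0 0 0 0"
}}

```text
t: 16.25
tcp_pos: [406.2, -35.6, 169.7]
tool_rot: [-177.7, -32.3, 17.5]
ft_force: [-0.1, 0.3, 0.4]
finger_gap: 12.5
gripper_force: 0.0
```

Run:
```python
from h import *
to((376.5,-44,60),(376.5,-44,10)); print(manip.sense()['joints'])
```

```text
tcp [406.2 -35.6 169.7] rot [-177.73  -32.3    17.5 ] z [ 0.497  0.198 -0.845] y head -71.3 F [-0.1  0.3  0.4]
(376.5, -44, 60) cm tool [-8.47  0.21  7.62] rows 3.0
(376.5, -44, 10) cm tool [-2.67  0.17  4.22] rows 1.0
[-31.00703934 -17.19354654 142.91703832  40.64408565  40.86492794
  12.59364776]
```

>>> {"api": "play_rows", "payload": {
  "targets": "0.15 -2.8 0.15 2.5 0; 0.15 -2.8 0.15 2.5 0; 0.15 -2.8 0.15 2.5 0; 0.15 0 0 0 0"
}}

```text
t: 16.65
tcp_pos: [374.2, -42.7, 61.5]
tool_rot: [-176.9, -31.9, 17.1]
ft_force: [-0.5, 0.7, 0.7]
finger_gap: 12.6
gripper_force: 0.0
```

Run:
```python
from h import *
to((377,-46.4,10)); print(manip.sense()['joints'])
```

```text
tcp [374.2 -42.7  61.5] rot [-176.94  -31.9    17.05] z [ 0.489  0.206 -0.848] y head -71.3 F [-0.5  0.7  0.7]
(377, -46.4, 10) cm tool [-2.58  0.67  4.43] rows 2.0
[-36.50374794  -0.94711076 148.90718364  64.2124766   30.43623537
 -20.85843491]
```

>>> {"api": "play_rows", "payload": {
  "targets": "0.15 -1.3 0.35 2.2 0; 0.15 -1.2 0.3 2.1 0; 0.15 0 0 0 0"
}}

```text
t: 16.95
tcp_pos: [381.2, -48.1, 14.1]
tool_rot: [-177.2, -32.2, 17.1]
ft_force: [-0.2, 0.6, -0.0]
finger_gap: 12.6
gripper_force: 0.0
```

Run:
```python
from h import *
to((377,-46.4,10)); print(manip.sense()['joints']); snap('wrist','wr5')
```

```text
tcp [381.2 -48.1  14.1] rot [-177.16  -32.2    17.11] z [ 0.494  0.204 -0.845] y head -71.4 F [-0.2  0.6 -0. ]
(377, -46.4, 10) cm tool [-0.51 -0.28  0.18] rows 1.0
[-36.66982328  11.19985878 147.88379083  84.35883477  27.44414153
 -43.84843922]
```

View pics/wr5.png

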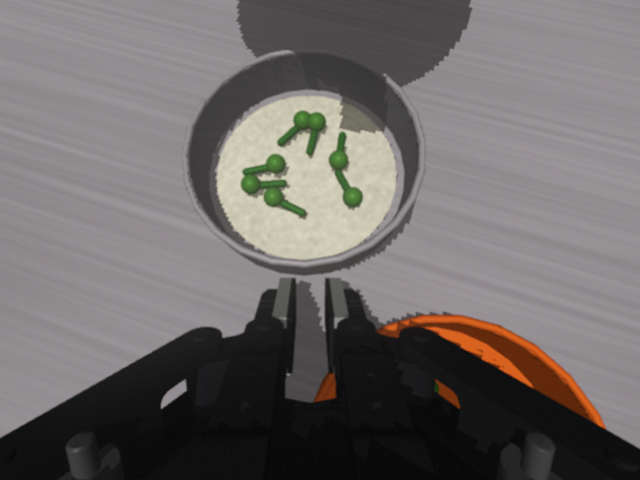

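The fingers sit centred at u=312 just behind the dish, which is centred at u=304. Now a gentle push.

Run:
```python
from h import *
to((383,-43.5,10),(430,-27.5,10),(484.8,-9.7,10))
```

```text
tcp [381.2 -48.2  15.1] rot [-177.26  -32.24   17.2 ] z [ 0.495  0.203 -0.845] y head -71.3 F [-0.6  0.5 -0.6]
(383, -43.5, 10) cm tool [-0.01 -0.36  0.61] rows 1.0
(430, -27.5, 10) cm tool [ 4.2  -0.01  2.65] rows 1.0
(484.8, -9.7, 10) cm tool [4.87 0.07 3.07] rows 2.0
```

>>> {"api": "play_rows", "payload": {
  "targets": "0.15 0 -0.4 0.5 0; 0.15 0.7 0 0.44 0; 0.15 0.7 0 0.44 0; 0.15 0.7 0 0.44 0; 0.15 0.7 0 0.44 0; 0.15 0.7 0 0.44 0; 0.15 0.7 0 0.44 0; 0.15 0 0 0 0"
}}

```text
t: 17.8
tcp_pos: [429.5, -27.0, 10.6]
tool_rot: [-177.3, -32.3, 17.3]
ft_force: [0.4, 0.0, 0.6]
finger_gap: 12.7
gripper_force: 0.0
```

```bash
cat >> h.py <<'E'
def rim(f):
    p,d,c=snap('wrist',f); v,u=np.mgrid[0:480,0:640]; Q=withdepth(c,np.c_[u.ravel(),v.ravel()],d.ravel()).reshape(480,640,3)
    m=(Q[...,2]>26)&(Q[...,2]<33)&(v<285)&(u>150)&(u<460)
    f=Q[m][:,:2]; A=np.c_[2*f,np.ones(len(f))]; s=np.linalg.lstsq(A,(f**2).sum(1),rcond=None)[0]; print('rim',len(f),s[:2],np.sqrt(s[2]+s[0]**2+s[1]**2))
    return s[:2]
E
python3 - <<'E'
from h import *
r=rim('wr6'); s=manip.sense(); print('dish-tcp',r-s['tcp_pos'][:2],np.linalg.norm(r-s['tcp_pos'][:2]))
t=s['tcp_pos'][:2]+np.array([543.5,10.3])-r
to((t[0],t[1],11)); print(s['joints'])
E
```

```text
rim 7822 [486.66643561  -5.35018467] 53.033666941779785
dish-tcp [57.89817068 21.58473974] 61.79076919992879
tcp [428.8 -26.9  10.4] rot [-177.32  -32.21   17.26] z [ 0.495  0.203 -0.845] y head -71.3 F [ 0.4 -0.1 -0.7]
(np.float64(485.60182931538986), np.float64(-11.28473974118334), 11) cm tool [5.02 0.34 3.07] rows 2.0
[-27.28131494  14.57967664 143.55310636  90.98162975  24.0104084
 -41.59150377]
```

>>> {"api": "play_rows", "payload": {
  "targets": "0.15 0.75 0.05 0.46 0; 0.15 0.75 0.05 0.46 0; 0.15 0.75 0.05 0.46 0; 0.15 0.75 0.05 0.46 0; 0.15 0.75 0.05 0.46 0; 0.15 0.75 0.05 0.46 0; 0.15 0.5 0.03 0.31 0; 0.15 0 0 0 0"
}}

```text
t: 18.65
tcp_pos: [485.9, -11.5, 11.2]
tool_rot: [-177.3, -32.2, 17.3]
ft_force: [0.3, -0.5, -0.1]
finger_gap: 13.1
gripper_force: 0.0
```

Run:
```python
from h import *
r=rim('wr7'); p,d,c=snap('scene','sc7'); cv2.imwrite('pics/sc7c.png',cv2.resize(p[180:320,240:440],None,fx=4,fy=4,interpolation=2)[...,::-1])
to((485.6,-11.3,11)); print(manip.sense()['joints'])
# both disc: bottom of ring outline vs dish
```

```text
rim 3663 [542.6441729   11.76438205] 53.20002365878194
tcp [484.9 -11.5  10.9] rot [-177.32  -32.2    17.21] z [ 0.495  0.202 -0.845] y head -71.4 F [1.3 0.6 0.1]
(485.6, -11.3, 11) cm tool [ 0.07 -0.    0.03] rows 1.0
[-20.42137085  17.86942537 137.52577761  90.84861031  21.23016965
 -34.57389112]
```

View pics/sc7c.png

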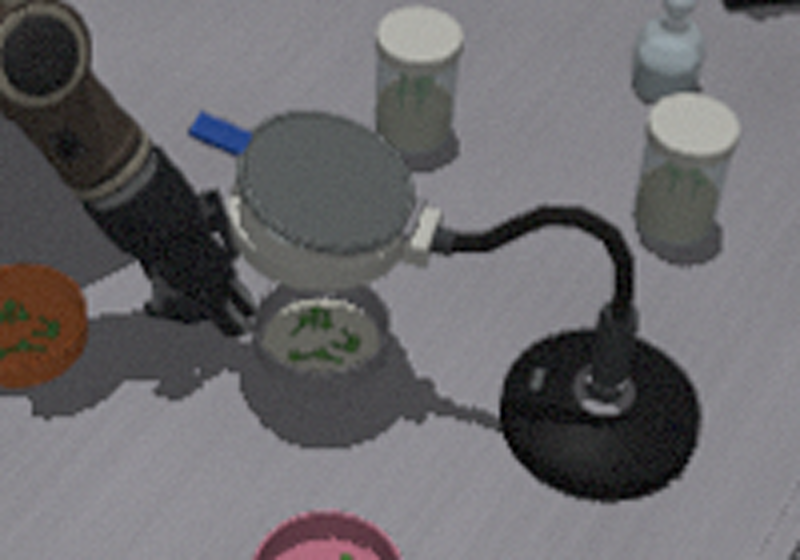

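The dish rim now fits at (542.6,11.8), which is centred under the lens at about (543.5,10.3). The crop shows it standing flat under the ring. Now I back off and go to the tab.

Run:
```python
from h import *
to((398,-40,14),(398,-38,270),(432.8,-23,265))
```

```text
tcp [484.9 -11.5  10.9] rot [-177.32  -32.2    17.21] z [ 0.495  0.202 -0.845] y head -71.4 F [1.3 0.6 0.1]
(398, -40, 14) cm tool [-7.57 -0.09 -5.13] rows 2.0
(398, -38, 270) cm tool [ 13.69  -1.2  -21.6 ] rows 6.0
(432.8, -23, 265) cm tool [ 2.92 -0.29  2.45] rows 1.0
```

>>> {"api": "play_rows", "payload": {
  "targets": "0.15 -1.5 0 -1 0; 0.15 -3.1 0 -2.1 0; 0.15 -3 0 -2 0; 0.15 2.3 -0.2 -3.6 0; 0.15 2.3 -0.2 -3.6 0; 0.6 2.3 -0.2 -3.6 0; 0.6 2.3 -0.2 -3.6 0; 0.6 2.3 -0.2 -3.6 0"
}}

```text
t: 19.55
tcp_pos: [400.1, -38.2, 195.3]
tool_rot: [-176.9, -32.8, 17.2]
ft_force: [2.2, -0.0, 0.3]
finger_gap: 51.7
gripper_force: 0.0
```

>>> {"api": "play_rows", "payload": {
  "targets": "0.6 2.2 -0.2 -3.6 0.066; 0.6 0 0 0 0"
}}

```text
t: 19.75
tcp_pos: [403.9, -40.9, 244.0]
tool_rot: [-175.2, -33.3, 13.1]
ft_force: [0.1, 0.3, -0.0]
finger_gap: 51.0
gripper_force: 0.0
```

Run:
```python
from h import *
p,d,c=snap('wrist','wr8'); h=cv2.cvtColor(p,cv2.COLOR_RGB2HSV)
v,u=np.mgrid[0:480,0:640]; Q=withdepth(c,np.c_[u.ravel(),v.ravel()],d.ravel()).reshape(480,640,3)
tab=(h[...,0]>105)&(h[...,0]<130)&(h[...,1]>130)&(Q[...,2]>170)&(Q[...,2]<260)&(Q[...,0]>420)&(Q[...,0]<500)
t=Q[tab]; print('tab',tab.sum(),np.median(t,0),np.percentile(t,[1,99],axis=0),u[tab].mean(),v[tab].mean())
to((432.8,-23,265)); print(manip.sense()['joints'])
```

```text
tab 2427 [463.41619035 -11.44051433 216.63772286] [[444.27927725 -25.50326023 210.24341157]
 [486.96334874   3.49253151 221.33632034]] 293.734239802225 189.03296250515038
tcp [402.1 -39.9 240.4] rot [-174.94  -32.99   13.06] z [ 0.508  0.208 -0.835] y head -74.2 F [-0.6  1.4 -1.1]
(432.8, -23, 265) cm tool [ 4.17 -0.97 -0.14] rows 1.0
[-33.28521339 -25.7031     139.15407504  35.18937141  51.86976501
  23.56630079]
```

View pics/wr8.png

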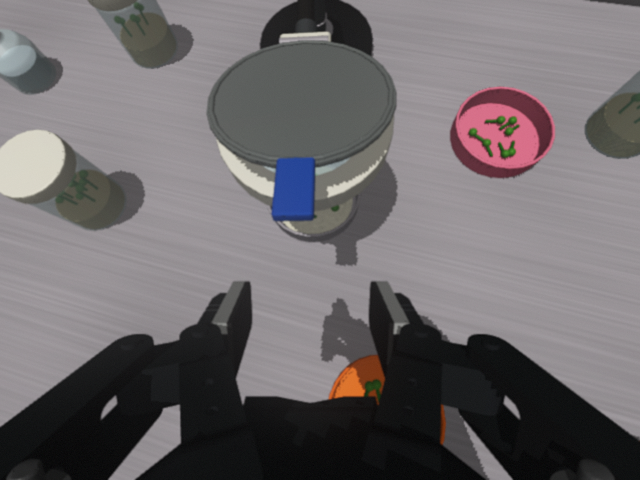

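The tab sits at (294,189), measured at (463,-11,217). That gives a cover opening of about 0.25 rad. Now I'll work out the approach and the arc.

```bash
cat > arc.py <<'E'
from h import *
import sys
H=np.array([612,28.2,172.]); a=np.radians(14.8); U=np.array([np.cos(a),np.sin(a),0]); Z=np.array([0,0,1.])
def tab(th): return H+159*(-np.cos(th)*U+np.sin(th)*Z)+1*(np.sin(th)*U+np.cos(th)*Z)
def tool():
    s=manip.sense(); return s,Ro.from_euler('xyz',s['tool_rot'],degrees=True).as_matrix()
E
python3 - <<'E'
from arc import *
s,R=tool(); z=R[:,2]; g=tab(.253)+9*z; print(g,tab(.253)); to(tuple(g-60*z),tuple(g))
ths=np.linspace(.253,1.57,9); 
print((np.diff([R.T@tab(t) for t in ths],axis=0)/10).round(2))
E
```

```text
[467.98672527  -9.18269642 205.24805217] [463.41078836 -11.05896315 212.76738889]
tcp [402.1 -39.9 240.4] rot [-174.94  -32.99   13.06] z [ 0.508  0.208 -0.835] y head -74.2 F [-0.6  1.4 -1.1]
(np.float64(437.4804792249927), np.float64(-21.691141282069683), np.float64(255.3769635894531)) cm tool [ 4.05 -0.9   0.93] rows 1.0
(np.float64(467.9867252671993), np.float64(-9.182696423803428), np.float64(205.24805217458132)) cm tool [-0. -0.  6.] rows 2.0
[[ 2.08 -0.17 -1.58]
 [ 2.31 -0.15 -1.22]
 [ 2.48 -0.12 -0.83]
 [ 2.58 -0.1  -0.41]
 [ 2.61 -0.07  0.02]
 [ 2.58 -0.03  0.45]
 [ 2.47 -0.    0.86]
 [ 2.29  0.03  1.25]]
```

>>> {"api": "play_rows", "payload": {
  "targets": "0.6 4 -0.9 0.9 0; 0.6 0 0 2 0; 0.6 0 0 2 0; 0.6 0 0 1.5 0; 0.6 0 0 0.5 0; 0.6 0 0 0 0"
}}

```text
t: 20.4
tcp_pos: [463.7, -7.0, 198.3]
tool_rot: [-174.3, -32.4, 12.7]
ft_force: [-0.4, 0.8, -0.1]
finger_gap: 50.9
gripper_force: 0.0
```

Run:
```python
from arc import *
s,R=tool(); z=R[:,2]; g=tab(.253)+9*z; to(tuple(g.round(1)))
```

```text
tcp [463.7  -7.  198.3] rot [-174.28  -32.36   12.75] z [ 0.497  0.215 -0.84 ] y head -74.2 F [-0.4  0.8 -0.1]
(np.float64(467.9), np.float64(-9.1), np.float64(205.2)) cm tool [ 0.68  0.26 -0.41] rows 1.0
```

>>> {"api": "play_rows", "payload": {
  "targets": "0.6 0.7 0.25 -0.4 0; 0.6 0 0 0 0; 0 0 0 0 0; 0 0 0 0 0; 0 0 0 0 0; 0 0 0 0 0; 0 0 0 0 0"
}}

```text
t: 21.1
tcp_pos: [469.5, -9.9, 207.7]
tool_rot: [-174.5, -32.6, 12.8]
ft_force: [-3.7, -1.0, 2.4]
finger_gap: 22.0
gripper_force: 58.6
```

Run:
```python
from arc import *
s,R=tool(); z=R[:,2]; g=tab(.253)+9*z; to(tuple(g.round(1)))
ths=np.linspace(.253,1.57,9); print((np.diff([R.T@tab(t) for t in ths],axis=0)/10).round(2))
```

```text
tcp [469.5  -9.9 207.7] rot [-174.5   -32.6    12.82] z [ 0.502  0.212 -0.839] y head -74.2 F [-3.7 -1.   2.4]
(np.float64(467.9), np.float64(-9.1), np.float64(205.2)) cm tool [-0.25 -0.1   0.14] rows 1.0
[[ 2.06 -0.18 -1.59]
 [ 2.3  -0.16 -1.23]
 [ 2.47 -0.14 -0.84]
 [ 2.58 -0.11 -0.43]
 [ 2.61 -0.08  0.  ]
 [ 2.58 -0.04  0.43]
 [ 2.47 -0.01  0.84]
 [ 2.3   0.03  1.24]]
```

The grip holds: gap 22 mm, force 58 N. Now the first half of the arc, in half steps.

>>> {"api": "play_rows", "payload": {
  "targets": "0 1.03 -0.09 -0.8 0; 0 1.03 -0.09 -0.79 0; 0 1.15 -0.08 -0.62 0; 0 1.15 -0.08 -0.61 0; 0 1.24 -0.07 -0.42 0; 0 1.23 -0.07 -0.42 0; 0 1.29 -0.05 -0.22 0; 0 1.29 -0.05 -0.21 0"
}}

```text
t: 21.9
tcp_pos: [525.4, 4.6, 293.4]
tool_rot: [-174.5, -32.6, 12.8]
ft_force: [6.4, -0.6, -9.3]
finger_gap: 18.9
gripper_force: 58.7
```

Run:
```python
from arc import *
s,R=tool(); z=R[:,2]; p=s['tcp_pos']-9*z; q=p-H; print(np.degrees(np.arctan2(q[2],-q@U)),np.hypot(q[2],q@U),q@[-U[1],U[0],0],s['finger_gap'])
g=tab(.912)+9*z; to(tuple(g.round(1)))
ths=np.linspace(.912,1.57,5); print((np.diff([R.T@tab(t) for t in ths],axis=0)/10).round(2)); print(s['joints'])
```

```text
53.72910758716876 159.89854120564303 -1.3501906223839926 18.911170916196074
tcp [525.4   4.6 293.4] rot [-174.48  -32.58   12.77] z [ 0.501  0.212 -0.839] y head -74.3 F [ 6.4 -0.6 -9.3]
(np.float64(523.2), np.float64(5.4), np.float64(290.8)) cm tool [-0.3  -0.11  0.12] rows 1.0
[[ 2.61 -0.08  0.  ]
 [ 2.58 -0.04  0.43]
 [ 2.47 -0.01  0.84]
 [ 2.3   0.03  1.24]]
[-16.43884455 -13.02918868 124.2146939   28.74422161  45.93045426
  43.13352887]
```

```bash
cat >> arc.py <<'E'
def look(n,f):
    p,d,c=snap(n,f); h=cv2.cvtColor(p,cv2.COLOR_RGB2HSV)
    v,u=np.mgrid[0:480,0:640]; Q=withdepth(c,np.c_[u.ravel(),v.ravel()],d.ravel()).reshape(480,640,3)
    m=(h[...,0]>105)&(h[...,0]<130)&(h[...,1]>130)&(Q[...,2]>170)&(Q[...,2]<360)&(Q[...,0]>430)&(Q[...,0]<660)&(abs(Q[...,1])<70)
    t=Q[m]
    if len(t):
        q=np.median(t,0)-H; print(n,len(t),np.median(t,0).round(1),np.percentile(t,[2,98],axis=0).round(0).tolist(),'ang',np.arctan2(q[2],-q@U),'r',np.hypot(q[2],q@U))
E
python3 - <<'E'
from arc import *
look('wrist','wr9');look('scene','sc9'); look('top','tp9')
E
```

```text
wrist 3466 [510.6   1.  298.6] [[497.0, -11.0, 278.0], [528.0, 14.0, 308.0]] ang 0.8782181486103922 r 164.46545423390302
scene 19 [528.8  -2.7 281.6] [[501.0, -9.0, 276.0], [534.0, 8.0, 334.0]] ang 0.8926336918728655 r 140.75493625356089
```

The tab follows, now at about 0.88 rad. I'll continue to upright.

>>> {"api": "play_rows", "payload": {
  "targets": "0 1.31 -0.04 0 0; 0 1.3 -0.04 0 0; 0 1.29 -0.02 0.21 0; 0 1.29 -0.02 0.22 0; 0 1.24 0 0.42 0; 0 1.23 0 0.42 0; 0 1.15 0 0.62 0; 0 1.15 0 0.62 0"
}}

```text
t: 22.85
tcp_pos: [620.0, 30.2, 325.8]
tool_rot: [-174.5, -32.6, 12.8]
ft_force: [-0.2, -0.5, 0.0]
finger_gap: 0.3
gripper_force: 0.0
```

Run:
```python
from arc import *
s,R=tool(); z=R[:,2]; p=s['tcp_pos']-9*z; q=p-H; print(np.arctan2(q[2],-q@U),np.hypot(q[2],q@U),q@[-U[1],U[0],0],s['finger_gap'])
to(tuple((tab(1.57)+9*z).round(1)))
look('wrist','wr10');look('scene','sc10')
```

```text
1.5919177669247415 161.37456620517602 -0.7786806333025909 0.27204738047703203
tcp [620.   30.2 325.8] rot [-174.47  -32.59   12.81] z [ 0.501  0.213 -0.839] y head -74.2 F [-0.2 -0.5  0. ]
(np.float64(617.4), np.float64(30.3), np.float64(323.5)) cm tool [-0.34 -0.06  0.06] rows 1.0
scene 85 [517.3  -1.  292.8] [[505.0, -11.0, 276.0], [530.0, 11.0, 308.0]] ang 0.8839974951625328 r 156.21582708034953
```

The grip slipped off, and the cover now stands at about 0.88 rad. I'll finish by pushing the tab's underside with the closed fingers, going up over the tab to the robot's side.

```bash
cat >> arc.py <<'E'
def push(th,r=156):
    t=H+r*(-np.cos(th)*U+np.sin(th)*Z)-4*(np.sin(th)*U+np.cos(th)*Z); s,R=tool(); return t-11*R[:,0]
E
python3 - <<'E'
from arc import *
a=push(.86)-45*U; to((620,30,400),(a[0]-10,a[1]-3,400),tuple(a),tuple(push(.86)))
s,R=tool(); ths=np.linspace(.86,1.56,9); print((np.diff([R.T@push(t) for t in ths],axis=0)/10).round(2))
E
```

```text
tcp [620.5  30.3 326. ] rot [-174.48  -32.63   12.85] z [ 0.502  0.213 -0.838] y head -74.2 F [-0.1  0.3  0.2]
(620, 30, 400) cm tool [ 3.94 -0.59 -6.23] rows 2.0
(np.float64(448.126972725756), np.float64(-15.128149453516492), 400) cm tool [-14.96  -0.35  -9.59] rows 4.0
(np.float64(458.126972725756), np.float64(-12.128149453516492), np.float64(281.68173661673814)) cm tool [-5.5   0.94 10.48] rows 3.0
(np.float64(501.63402521295666), np.float64(-0.6330903464059185), np.float64(281.68173661673814)) cm tool [3.79 0.08 2.43] rows 1.0
[[ 1.35 -0.05 -0.16]
 [ 1.36 -0.04 -0.05]
 [ 1.36 -0.03  0.07]
 [ 1.35 -0.02  0.19]
 [ 1.33 -0.01  0.31]
 [ 1.3  -0.    0.42]
 [ 1.26  0.01  0.54]
 [ 1.2   0.02  0.64]]
```

>>> {"api": "play_rows", "payload": {
  "targets": "0 2 -0.3 -3.1 0; 0 2 -0.3 -3.1 0; 0 -3.75 -0.1 -2.4 0; 0 -3.75 -0.1 -2.4 0; 0 -3.75 -0.1 -2.4 0; 0 -3.75 -0.1 -2.4 0; 0 0 0 0 0"
}}

```text
t: 23.65
tcp_pos: [443.1, -15.5, 399.5]
tool_rot: [-174.6, -32.6, 12.7]
ft_force: [-0.0, -0.3, -0.9]
finger_gap: -0.4
gripper_force: 0.0
```

>>> {"api": "play_rows", "payload": {
  "targets": "0 -1.8 0.3 3.5 0; 0 -1.8 0.3 3.5 0; 0 -1.8 0.3 3.5 0; 0 0 0 0 0"
}}

```text
t: 24.05
tcp_pos: [453.4, -9.2, 275.1]
tool_rot: [-174.0, -32.0, 12.6]
ft_force: [-0.7, -0.8, 0.3]
finger_gap: -0.1
gripper_force: 0.0
```

Run:
```python
from arc import *
look('scene','sc11');look('wrist','wr11')
to(tuple(push(.84))); print(manip.sense()['joints'])
```

```text
scene 88 [517.5  -0.8 292.1] [[502.0, -11.0, 277.0], [531.0, 12.0, 308.0]] ang 0.8825550946507471 r 155.54008819935925
wrist 1898 [5.043e+02 3.000e-01 3.047e+02] [[496.0, -12.0, 279.0], [528.0, 13.0, 308.0]] ang 0.8731213622608446 r 173.19875274178983
tcp [457.6 -10.9 282.1] rot [-174.39  -32.57   12.76] z [ 0.501  0.214 -0.839] y head -74.2 F [ 0.5 -1.1  0.5]
(np.float64(499.4091717178373), np.float64(-1.2060383296738117), np.float64(279.5730568491071)) cm tool [3.48 0.23 2.52] rows 1.0
[-22.85399852 -21.48097864 131.49295732  30.72864566  50.00125212
  36.86219876]
```

Now into contact at about 0.86 rad and along the arc, stopping a little short of upright to check.

>>> {"api": "play_rows", "payload": {
  "targets": "0 1.8 0.1 1.25 0; 0 1.75 0.1 1.25 0; 0 1.35 -0.05 -0.16 0; 0 1.36 -0.04 -0.05 0; 0 1.36 -0.03 0.07 0; 0 1.35 -0.02 0.19 0; 0 1.33 -0.01 0.31 0; 0 0 0 0 0"
}}

```text
t: 24.95
tcp_pos: [558.6, 13.9, 315.4]
tool_rot: [-174.6, -32.8, 12.9]
ft_force: [0.2, -1.0, 0.1]
finger_gap: 0.0
gripper_force: 0.0
```

Run:
```python
from arc import *
look('scene','sc12');look('wrist','wr12')
to(tuple(push(1.30)),tuple(push(1.54)))
```

```text
scene 68 [576.2  10.9 325.9] [[567.0, 6.0, 305.0], [583.0, 24.0, 345.0]] ang 1.3224390541381816 r 158.79416196709903
wrist 1265 [566.6  16.3 342.6] [[561.0, 6.0, 324.0], [575.0, 27.0, 344.0]] ang 1.3025630659323872 r 176.97274435050895
tcp [556.6  13.9 313.5] rot [-174.47  -32.59   12.84] z [ 0.501  0.213 -0.839] y head -74.2 F [-0.2 -0.2  0. ]
(np.float64(558.8924031244775), np.float64(14.496236972753204), np.float64(315.3195903092187)) cm tool [ 0.29 -0.01 -0.03] rows 1.0
(np.float64(594.4545641780977), np.float64(23.892165216989262), np.float64(321.87737243675974)) cm tool [3.45 0.01 1.43] rows 1.0
```

>>> {"api": "play_rows", "payload": {
  "targets": "0 1.3 0 0.42 0; 0 1.26 0 0.52 0; 0 1.25 0 0.6 0; 0 0 0 0 0; 0 0 0 0 0"
}}

```text
t: 25.55
tcp_pos: [596.0, 24.4, 321.2]
tool_rot: [-174.5, -32.6, 12.8]
ft_force: [-0.2, 0.6, 0.4]
finger_gap: 0.3
gripper_force: 0.0
```

Run:
```python
from arc import *
look('scene','sc13');look('wrist','wr13')
to(tuple(push(1.57)))
```

```text
scene 51 [614.3  20.3 332.7] [[608.0, 16.0, 309.0], [618.0, 35.0, 349.0]] ang 1.5718593807447312 r 160.7217638851304
wrist 1925 [607.4  27.1 348. ] [[603.0, 17.0, 313.0], [614.0, 38.0, 350.0]] ang 1.543879524857766 r 176.0475083848253
tcp [595.4  24.2 321. ] rot [-174.47  -32.59   12.82] z [ 0.501  0.213 -0.839] y head -74.2 F [ 0.1  0.4 -0.2]
(np.float64(598.9756282754988), np.float64(25.090688942804594), np.float64(322.0716652327034)) cm tool [0.37 0.   0.11] rows 1.0
```

The cover stands at about 1.56 rad. I'll retreat and check.

>>> {"api": "play_rows", "payload": {
  "targets": "0 -1.5 0 -1 0; 0 -3.4 0 -2.2 0; 0 -3.4 0 -2.2 0; 0 -3.4 0 -2.2 0; 0 0 0 -4.5 0; 0 0 0 -4.5 0; 0 0 0 0 0"
}}

```text
t: 26.35
tcp_pos: [416.8, -35.1, 404.2]
tool_rot: [-175.1, -33.2, 12.9]
ft_force: [1.6, 0.6, -0.0]
finger_gap: -0.0
gripper_force: 0.0
```

Run:
```python
from arc import *
look('scene','sc14')
p,d,c=snap('wrist','wr14'); q,d2,c2=load('sc14')
v,u=np.mgrid[0:480,0:640]
for n in('top',):
    P=dish('top14')
to((0,0,0))
cv2.imwrite('pics/fin.png',np.vstack([cv2.resize(p,(400,300)),cv2.resize(load('top14')[0],(400,300))])[...,::-1])
img=np.hstack([cv2.resize(p,(400,300)),cv2.resize(load('top14')[0],(400,300))]); cv2.imwrite('pics/fin.png',np.vstack([img,np.hstack([cv2.resize(q[150:360,190:470],(400,300)),img[:,:400]])])[...,::-1])
```

```text
scene 53 [614.8  20.5 335.6] [[609.0, 15.0, 311.0], [618.0, 33.0, 350.0]] ang 1.5752101628684456 r 163.57681161836823
dish cand 353.0 245.5 78.77350616455078 [[ 488.1 -132.9    4. ]]
green 0 
tcp [415.8 -33.3 397.3] rot [-174.53  -32.64   12.79] z [ 0.502  0.212 -0.838] y head -74.3 F [0.7 0.1 0.8]
(0, 0, 0) cm tool [-54.95 -11.25  13.12] rows 12.0
```

View pics/fin.png

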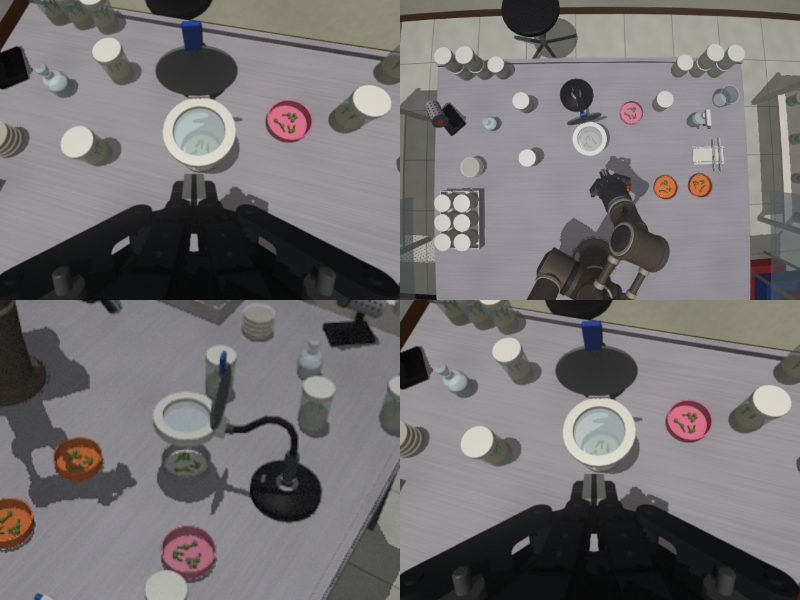

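The final views show the cover upright, the cuttings visible through the lens, and the other things in place. The ring is now fully visible from the top, so I'll check the centring against it.

Run:
```python
from h import *
p,d,c=load('top14'); v,u=np.mgrid[0:480,0:640]; Q=withdepth(c,np.c_[u.ravel(),v.ravel()],d.ravel()).reshape(480,640,3); h=cv2.cvtColor(p,cv2.COLOR_RGB2HSV)
m=(h[...,1]<40)&(h[...,2]>160)&(u>270)&(u<340)&(v>185)&(v<255)&(Q[...,2]>120)
k=max(cv2.findContours(m.astype(np.uint8),0,1)[0],key=cv2.contourArea); (a,b),r=cv2.minEnclosingCircle(k); e=cv2.fitEllipse(k)
P=onplane(c,[[a,b],e[0],[a+r,b]],168); print(P.round(1),r,e)
print(Q[m].mean(0))
```

```text
[[543.3   9.4 168. ]
 [542.9   9.5 168. ]
 [542.3 -59.9 168. ]] 27.427122116088867 ((303.0002136230469, 221.93484497070312), (53.44247817993164, 54.115806579589844), 72.30414581298828)
[541.82342327   9.10533622 169.97120213]
```

The ring centre is at (543.1,9.4) and the dish at (542.6,11.8), so it is within 3 mm. I'll hand the job in.

```bash
python3 -c "
from rig import manip
print(manip.close_job())"
```

```text
the job is handed in; nothing more can be done
None
```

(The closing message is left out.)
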